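# Release the eccentric cam and seat the handset in the repair jig

## Robot

A 6-joint arm with a two-finger parallel gripper is mounted at the origin on the work surface. World frame = base frame: x ahead of the robot, y to its left, z up, the work surface at z = 0. Lengths are in m, angles in degrees, forces in N, time in s.
With the tool pointing down it reaches from about 0.4 to 0.825 m from the base axis. Payload 7 kg.
Tool frame: the origin (TCP) lies midway between the tips of the shut fingers; the grasp point (between the pads) lies 19 mm behind it; z points along the fingers, x is the direction in which the jaws open and shut, and the axes are right-handed (so a half turn about z gives the same grasp; the last joint's range is limited). The gripper opens to 88 mm and grips with 3 to 60 N. Pads are 19 mm wide; open, the fingers measure 130 mm over their backs; the gripper's body (78 mm by 193 mm) begins 47 mm behind the grasp point.
Start: joints at [87.324, 20.546, 0.682, 0, -70.136, -16.507], TCP at [0.222, 0.637, 0.199] pointing down, gripper open.
Joint ranges: [-176.03, 176.03], [-82.01, 121.73], [-58.28, 71.71], [-173.87, 95.51], [-174.79, -0.11], [-173.66, 173.66]. Speed limits (degrees/s): [136.94, 136.94, 172.46, 180, 180, 180].

## Interface

Orientations are given as [roll, pitch, yaw] about the fixed x, y, z axes, in that order (R = Rz(yaw) Ry(pitch) Rx(roll)).
In Python, from plant import ctrl, vision, nets gives the robot as it stands.
- The arm moves only by the shell command python3 -m jog 'ROWS'. ROWS is text: rows parted by semicolons, each of 7 numbers parted by spaces: the turn, a rotation vector about the tool's x, y, z in units of 0.1 rad (1.0 is 0.1 rad), then the shift along the tool's x, y, z in units of 4 cm (1.0 is 4 cm), then the opening, from -1 (shut) to 1 (fully open). In form: rx ry rz x y z jaw; .... A call has 1 to 8 rows; each row shifts and turns the commanded pose from where the row before left it, along the tool's axes as they then stand; what a row does not reach is not made up. A row lasts 1/8 s, in which the tool goes at most 62.5 mm and 10.7 degrees, less where a joint would pass 70% of its speed; a pose out of reach is approached as far as the arm can. A call with a number of a shift or a turn outside -1 to 1 is refused whole. A call with a gripper value outside its range is refused whole. The fingers move at their own pace and stop on an object; the grip force is fixed at half the most. Time passes only in rows, so rows that do not move let the fingers close. It gives the time, the measured TCP pose, the force and the opening at its end, in the units of the state.
- ctrl.get_obs(): the state, without advancing time (a new reading comes with each control period).
- vision.snapshot(name): name is "scene" or "top" or "wrist"; returns (picture, depth): 420x560x3 uint8, red, green, blue; 420x560 float32, m along the optical axis (not along the pixel's ray), 0 where there is no reading.
- vision.camera_info(name): a dict with "camera_matrix" (3x3 intrinsics, pixels), "camera_from_world" (4x4, takes a point from world to camera coordinates); the wrist camera has in their place "tool_from_camera" (4x4, takes a point from camera to tool coordinates, whose origin is the TCP and whose axes are the tool frame's). Camera axes: x right, y down, z forward; pixel columns grow to the right and rows downward; lengths in m; the calibration is good to about 2 mm. The wrist camera is an equidistant fisheye: a pixel r from the principal point sees the ray r / f radians off the axis. A picture is of the moment at which its call begins: read the wrist's pose just before it. camera_info takes no time and is no camera call.
- ctrl.close_job(): hands the job in, once; it reports no verdict.
Trained networks look in the newest picture that a camera, given by its name, has taken for a name from the list of things; names that differ only in an ending like _2 or _b are one class to them, and where a whole thing is asked for, a point or a joint stands for the part that bears it (a point fixed in the world has none). Each returns a list of dicts, best first, with "score" (0 to 1); they miss things now and then, are a little off and sometimes report something else, mostly with a low value. They report only what shows in the picture. A call takes as long as a camera call. They do not tell look-alikes from the thing itself.
- nets.boxes_of(target, camera): "location" ([x, y, z] in m, in world coordinates, good to about 4 mm: the middle of the surface that is visible of it).
The state is a dict: "clock": time; "joint_pos": joint angles; "qvel": joint speeds; "tau": joint torques, N m; "tool_pos": TCP position; "orientation": TCP orientation; "force": force on the tool from outside, world axes, zero at the start; "moment": the same for the moment, N m; "opening": finger opening in m.
Only numpy, scipy, OpenCV 4.12 (cv2) and the standard library are available. Lean on these libraries where they do the work, as an engineer would, in place of code of your own. Each camera call takes 0.05 s, during which the arm holds its last target.

## Task

A keypad phone lies loose in the repair jig. By pushing with a fingertip only, first turn the cam by its lever to its low point (lever pointing straight forward, against its stop pin), and only then push the follower slide forward by its thumb plate until the slide has driven the phone fully home against the end stop; then draw clear. Do not lift anything, do not touch the phone itself, and leave the other things on the bench and on the jig where they lie.

Things in the scene. Friction and masses are not known exactly. Their poses are not given: they have to be found in the camera images.
- jig: Repair jig fixed to the bench: dark green base plate 10 mm thick (top at 10 mm), spanning x -115..155, y -85..135 mm in its own axes. Origin at bench level, z up; its +x is 'forward', the way the slide closes, roughly away from the robot. Two low rails along y = 0 (18 mm high, 66 mm over their outer faces) guide slide and phone; the cam stands left (+y) of them.
- slide (a joint): Travel (m) of the aluminium follower slide along the jig's +x: 0 fully back, 0.040 when it holds the phone fully home. Starts at 0 to 0.006. Friction about 3 N; stays where left. Its ear runs against the cam's edge, which blocks it 8 to 25 mm short of home, and clears by 1.5 mm at the cam's low point.
- push_face (a point): Centre of the near face (towards the robot) of the slide's upright thumb plate, 60 mm wide in y, 8 mm thick, 12 to 58 mm above the bench. The point is 35 mm above the bench and moves with the slide; at slide 0 it is at x -80, y 0 mm in jig axes. Push here along the jig's +x.
- jaw_face (a point): Centre of the slide's forward jaw face (50 mm wide, top at 30 mm), 70 mm ahead of push_face, 18 mm above the bench. In line with it is the front face of a flat steel ear, 20 to 30 mm above the bench and 20 mm long in x, which reaches from the slide to the left as far as y 105 mm in jig axes.
- cam (a joint): Angle (rad) of the eccentric cam about its upright pivot, counter-clockwise from above. 0 is the low point: lobe and lever point straight along the jig's +x, lever at its stop pin. Starts at 1.4 to 2.5 (lever out to the left or back); push the lever clockwise to lower it. Hard stops at -0.03 and 2.75. Friction 0.28 N m, about 5 N at 55 mm from the pivot; stays where left.
- cam_pivot (a point): Point on the cam's upright axis, fixed at x 40, y 80 mm in jig axes, 53 mm above the bench (level of the lever's top). The cam is a steel disc of 22 mm radius with its centre 14 mm off the pivot, 12 to 31 mm above the bench; an 18 mm thick hub on the pivot is 59 mm high.
- lever_tip (a point): End of the cam's lever on its centre line, 75 mm from the pivot, 43 mm above the bench. The lever is a straight steel bar along the radius, 12 mm thick, 33 to 53 mm above the bench, nothing but the disc, plate and low parts under 31 mm below it; it turns with the cam.
- phone: Small black keypad phone 110 x 50 x 14 mm, loose, lying on the jig between the rails with its length along the jig's x, 2 mm play each side. Origin at the centre of its underside, x along its length. Starts 4 to 12 mm short of the end stop; fully home its origin is at x = 85 mm in jig axes.
- dish: Bystander: small open steel screw dish 44 x 36 x 16 mm lying on the jig's plate on the right of the rails. Origin at the centre of its underside.
- battery: Bystander: flat phone battery 52 x 38 x 6 mm lying on the jig's plate, near left. Origin at the centre of its underside.
- cover: Bystander: black phone back cover 108 x 49 x 6 mm lying flat on the bench left of the jig. Origin at the centre of its underside.
- tape: Bystander: roll of tape, 64 mm across, 18 mm high, lying on the bench right of the jig. Origin at the centre of its underside.
- jar: Bystander: small flux jar, 44 mm across, 35 mm high, on the bench right of the jig. Origin at the centre of its underside.
- driver: Bystander: small screwdriver 150 mm long lying on the bench left of the jig. Origin near its middle, on the underside.
- mug: Bystander: open steel cup 72 mm across, 75 mm high, on the bench beyond the jig's right. Origin at the centre of its underside.
- end_stop (a point): Centre of the near face of the aluminium end stop that crosses the forward end of the rails: fixed at x 140, y 0 mm in jig axes, 66 mm wide, 12 mm thick, top 32 mm above the bench. The phone's far end must come to rest against it.
- stop_pin (a point): Top of the lever's fixed upright stop pin, 8 mm thick, 44 mm high, at x 95, y 70 mm in jig axes; the lever lies along its left side at the cam's low point.
Things that resemble listed ones, but are neither listed nor needed, are in the scene too. Leave any orange look-alike of the phone alone.

How it is judged:
By the outcome, as a careful person would: the job done as asked, in the order asked, and still so for the second after the job is handed in, with the robot touching nothing.
It also fails if it takes over 53 s, if anything falls off the work surface, if the arm or the gripper's body presses on something with over 40 N, if the wrist force passes 120 N, or if a joint passes its speed limit or range.

## Working session

There is one attempt and no reset: what is moved stays moved. The work goes in short steps, Python scripts to look and compute and a shell command to move; the robot and the scene stay as the last step left them, time stands still between calls to the robot, and variables do not carry over. Pictures are saved under pics/ and viewed, and the job is handed in when it is done.

```bash
ls; mkdir -p pics; python3 - <<'E'
from plant import ctrl, vision, nets
import cv2
print(ctrl.get_obs())
for c in ("scene","top"):
    p,d=vision.snapshot(c); cv2.imwrite(f"pics/{c}0.png",p[:,:,::-1])
    i=vision.camera_info(c); print(i)
for t in ["push_face","jaw_face","lever_tip","cam","phone","jig"]:
    print(t,[(r['score'],r['location']) for r in nets.boxes_of(t,"top")][:3])
E
```

```text
pics
{'clock': 0.0, 'joint_pos': array([ 8.73237604e+01,  2.05903568e+01,  6.33708194e-01, -1.98980383e-02,
       -7.01357129e+01, -1.65072077e+01]), 'qvel': array([0.0931196 , 0.05105996, 0.07161102, 0.00547836, 0.03867204,
       0.02400793]), 'tau': array([ 8.00305043e-04, -5.82725143e+01,  2.93046194e+01,  6.99711487e+00,
        7.08613690e-03, -1.62446686e-04]), 'tool_pos': array([0.22165225, 0.63700288, 0.1978351 ]), 'orientation': array([-1.79991689e+02, -9.38700197e-02, -1.09190230e+02]), 'force': array([-0.08790023, -0.12180396,  0.23175195]), 'moment': array([ 0.00463061, -0.03560753, -0.02457555]), 'opening': 0.08760415881475504}
{'camera_matrix': array([[398.96216348,   0.        , 279.73048278],
       [  0.        , 398.96216348, 216.58756979],
       [  0.        ,   0.        ,   1.        ]]), 'camera_from_world': array([[ 0.84228246,  0.53903441, -0.0014681 , -0.50642749],
       [ 0.36849019, -0.5777776 , -0.72827744, -0.17284236],
       [-0.39341484,  0.61287433, -0.68528083,  1.17403678],
       [ 0.        ,  0.        ,  0.        ,  1.        ]])}
{'camera_matrix': array([[536.57634481,   0.        , 272.17268621],
       [  0.        , 536.57634481, 215.61402914],
       [  0.        ,   0.        ,   1.        ]]), 'camera_from_world': array([[ 0.00737382, -0.99997005,  0.00235266, -0.01637289],
       [-0.99626022, -0.00754897, -0.08607311,  0.58371803],
       [ 0.08608829, -0.00170918, -0.99628605,  1.20292705],
       [ 0.        ,  0.        ,  0.        ,  1.        ]])}
push_face [(0.71, [0.5017, -0.0026, 0.0342])]
jaw_face [(0.77, [0.5052, -0.0032, 0.0294])]
lever_tip [(0.86, [0.542, 0.086, 0.047]), (0.27, [0.4513, 0.0602, 0.0178])]
cam [(0.73, [0.5406, 0.089, 0.0508]), (0.32, [0.5079, -0.17, 0.0199])]
phone [(0.92, [0.6229, -0.2859, 0.015]), (0.88, [0.4032, -0.2835, 0.0137]), (0.62, [0.6126, 0.0096, 0.0204])]
jig [(0.93, [0.5393, 0.0269, 0.006])]
```

View pics/top0.png

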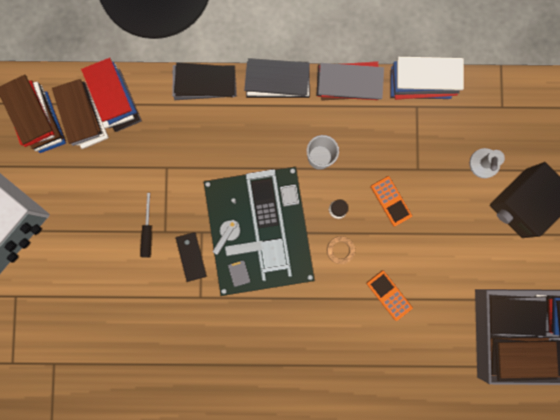

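View pics/scene0.png

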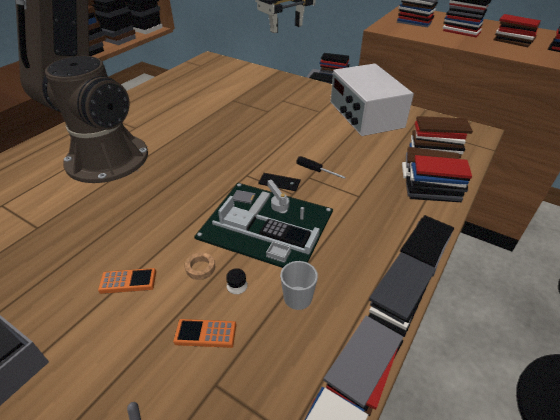

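```bash
cat > h.py <<'E'
import numpy as np, cv2
from plant import vision
def world(name,d):
    i=vision.camera_info(name);K=i['camera_matrix'];T=np.linalg.inv(i['camera_from_world'])
    v,u=np.mgrid[:d.shape[0],:d.shape[1]]
    P=np.stack([(u-K[0,2])/K[0,0]*d,(v-K[1,2])/K[1,1]*d,d],-1)
    return P@T[:3,:3].T+T[:3,3]
def proj(name,p):
    i=vision.camera_info(name);c=i['camera_from_world']@np.r_[p,1];q=i['camera_matrix']@c[:3];return q[:2]/q[2]
E
python3 - <<'E'
from h import *
p,d=vision.snapshot("top"); W=world("top",d)
hsv=cv2.cvtColor(p,cv2.COLOR_RGB2HSV)
r=p[...,0].astype(int);g=p[...,1].astype(int);b=p[...,2].astype(int)
m=((g>r+8)&(g>=b)&(d>0)).astype(np.uint8)
m[:, :190]=0; m[:,330:]=0
n,l,s,_=cv2.connectedComponentsWithStats(m); k=1+np.argmax(s[1:,4]); print(s[k])
pts=W[(l==k)]; print('z',np.median(pts[:,2]))
rc=cv2.minAreaRect((pts[:,:2]*1000).astype(np.float32)); print(rc); print(cv2.boxPoints(rc))
# heights
roi=(slice(150,310),slice(190,330))
Z=W[...,2]
hi=np.zeros_like(m); hi[roi]=((Z[roi]>0.043)&(Z[roi]<0.07)); 
n,l,s,_=cv2.connectedComponentsWithStats(hi)
for k in range(1,n):
    if s[k,4]>8:
        q=W[l==k]; print(s[k],q.mean(0),q[:,2].max(), cv2.minAreaRect((q[:,:2]*1000).astype(np.float32)))
c=p[150:310,190:330]; cv2.imwrite("pics/crop.png",cv2.resize(c,None,fx=3.7,fy=3.7,interpolation=cv2.INTER_CUBIC)[:,:,::-1])
E
```

```text
[ 207  176   80  118 3117]
z 0.010370612640783206
((545.5668334960938, 48.41991424560547), (262.0254821777344, 155.25404357910156), 9.588101387023926)
[[403.4544   103.14053 ]
 [429.31415  -49.944717]
 [687.67926   -6.300705]
 [661.8195   146.78455 ]]
[309 159  16   9  21] [ 0.69692524 -0.10950935  0.05615712] 0.06993295601928873 ((697.3992919921875, -109.4340591430664), (38.15401077270508, 7.669150352478027), 65.63481903076172)
[213 220  24  34 227] [0.53489937 0.09254903 0.05370631] 0.06419540192430984 ((534.6589965820312, 94.32537078857422), (17.42955780029297, 83.9121322631836), 56.46303939819336)
[263 264  27   8  98] [ 0.46532146 -0.02099324  0.05838713] 0.06506472821160703 ((465.29864501953125, -21.076120376586914), (7.9398393630981445, 58.472320556640625), 9.677074432373047)
```

View pics/crop.png

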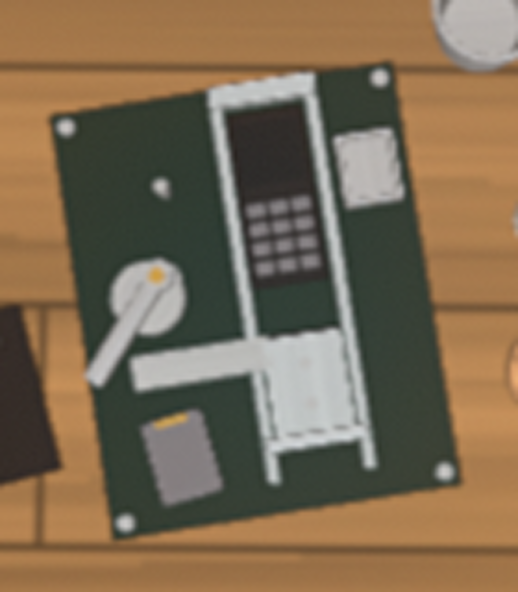

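```bash
python3 - <<'E'
from h import *
p,d=vision.snapshot("top"); W=world("top",d)
r=p[...,0].astype(int);g=p[...,1].astype(int);b=p[...,2].astype(int)
m=((g>r+5)&(d>0)&(abs(W[...,2]-.0103)<.004)); m[:,:190]=0; m[:,330:]=0;m[:150]=0;m[310:]=0
mm=cv2.morphologyEx(m.astype(np.uint8),cv2.MORPH_OPEN,np.ones((3,3)))>0
pts=W[mm]
rc=cv2.minAreaRect((pts[:,:2]*1000).astype(np.float32)); print(rc); 
a=np.radians(rc[2]); 
R=np.array([[np.cos(a),-np.sin(a)],[np.sin(a),np.cos(a)]])
o=np.array(rc[0])-R@np.array([20,25]); print('origin',o,'yaw',rc[2])
def J(q): return (np.atleast_2d(q)[:,:2]*1000-o)@R
print('pivot world',o+R@[40,80],'thumbplate jig',J([.4653,-.0211]),'leverc',J([.5347,.0943]))
Z=W[...,2]
hi=np.zeros(Z.shape,bool);hi[215:258,205:245]=(abs(Z[215:258,205:245]-.053)<.006)
q=J(W[hi]); print('lever pts',q.round()[::12].tolist())
rel=q-[40,80]; dd=rel[np.linalg.norm(rel,axis=1)>25]; ang=np.unwrap(np.arctan2(dd[:,1],dd[:,0])); print('cam ang',ang.mean(),np.linalg.norm(dd,axis=1).max())
print([proj("top",np.r_[(o+R@[40,80])/1000,.059])])
E
```

```text
((550.2941284179688, 20.460601806640625), (262.6131896972656, 212.87904357910156), 9.45345687866211)
origin [534.67190047  -7.48480916] yaw 9.45345687866211
pivot world [560.98896553  77.99859325] thumbplate jig [[-70.66603048  -2.03620546]] leverc [[ 16.74550247 100.39788997]]
lever pts [[49.0, 76.0], [44.0, 72.0], [39.0, 71.0], [36.0, 80.0], [33.0, 91.0], [30.0, 95.0], [26.0, 84.0], [22.0, 100.0], [18.0, 106.0], [14.0, 95.0], [10.0, 100.0], [7.0, 105.0], [3.0, 110.0], [-1.0, 113.0], [-5.0, 120.0], [-8.0, 125.0], [-12.0, 130.0], [-17.0, 124.0]]
cam ang 2.4534757312888034 73.00413913405106
[array([231.62764465, 224.23660169])]
```

```bash
cat >> h.py <<'E'
from plant import ctrl
from scipy.spatial.transform import Rotation as Ro
O=np.array([.5347,-.0080]);A=np.radians(9.5)
R2=np.array([[np.cos(A),-np.sin(A)],[np.sin(A),np.cos(A)]])
def st():
    o=ctrl.get_obs();r=Ro.from_euler('xyz',o['orientation'],degrees=True)
    j=(o['tool_pos'][:2]-O)@R2*1000
    print('t',o['clock'],'jig',j.round(1),'z',o['tool_pos'][2].round(4),'rpy',o['orientation'].round(2),'q6',o['joint_pos'][5].round(1),'F jig',((o['force'][:2])@R2).round(1),o['force'][2].round(1),'op',round(o['opening'],3))
    return o,r
def to(x,y,z):
    o,r=st(); w=np.r_[O+R2@[x/1000,y/1000],z/1000]
    print('units',(r.inv().apply(w-o['tool_pos'])/.04).round(3), 'turn',(r.inv()*Ro.from_euler('xyz',[180,0,-170.5],degrees=True)).as_rotvec().round(3)*10)
E
python3 -m jog '0 0 1 0 0 0 -1;0 0 1 0 0 0 -1;0 0 1 0 0 0 -1;0 0 1 0 0 0 -1;0 0 1 0 0 0 -1;0 0 1 0 0 0 -1;0 0 1 0 0 0 -1;0 0 1 0 0 0 -1'
python3 -m jog '0 0 1 0 0 0 -1;0 0 1 0 0 0 -1;0 0 0.7 0 0 0 -1;0 0 0 0 0 0 -1'
python3 -c "
from h import *
to(-34,94,120)"
```

```text
clock: 1.5
tool_pos: [0.2218, 0.6375, 0.1988]
orientation: [180.0, 0.0, -155.2]
force: [-0.4, 0.8, -0.3]
opening: 0.013
clock: 2.0
tool_pos: [0.2218, 0.6375, 0.1988]
orientation: [180.0, -0.0, -170.5]
force: [0.2, -0.1, -0.5]
opening: 0.0005
t 2.0 jig [-202.1  688.3] z 0.1988 rpy [ 179.99   -0.   -170.46] q6 -77.8 F jig [ 0.2 -0.1] -0.5 op 0.001
units [ -4.192 -14.861   1.969] turn [ 0.   -0.    0.01]
```

```bash

python3 -m jog '0 0 0 -0.26 -0.93 0 -1;0 0 0 -0.26 -0.93 0 -1;0 0 0 -0.26 -0.93 0 -1;0 0 0 -0.26 -0.93 0 -1;0 0 0 -0.26 -0.93 0 -1;0 0 0 -0.26 -0.93 0 -1;0 0 0 -0.26 -0.93 0 -1;0 0 0 -0.26 -0.93 0 -1'
python3 -m jog '0 0 0 -0.26 -0.93 0 -1;0 0 0 -0.26 -0.93 0 -1;0 0 0 -0.26 -0.93 0 -1;0 0 0 -0.26 -0.93 0 -1;0 0 0 -0.26 -0.93 0 -1;0 0 0 -0.26 -0.93 0 -1;0 0 0 -0.26 -0.93 0 -1;0 0 0 0 0 0 -1'
python3 - <<'E'
from h import *
to(-34,94,100)
p,d=vision.snapshot("wrist");cv2.imwrite("pics/w1.png",p[:,:,::-1])
p,d=vision.snapshot("scene");cv2.imwrite("pics/s1.png",p[:,:,::-1])
E
```

```text
clock: 3.0
tool_pos: [0.3535, 0.3566, 0.199]
orientation: [180.0, 0.0, -170.4]
force: [0.7, 0.8, -0.7]
opening: 0.0005
clock: 4.0
tool_pos: [0.4684, 0.1111, 0.1988]
orientation: [-180.0, 0.0, -170.6]
force: [-0.4, -0.7, -0.8]
opening: 0.0006
t 4.0 jig [-45.7 128.4] z 0.1988 rpy [-179.99    0.   -170.56] q6 -27.4 F jig [-0.5 -0.7] -0.8 op 0.001
units [-0.294 -0.859  2.471] turn [-0.    0.   -0.01]
```

View pics/w1.png

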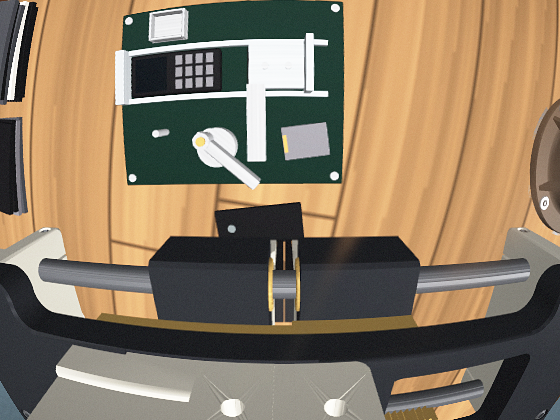

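View pics/s1.png

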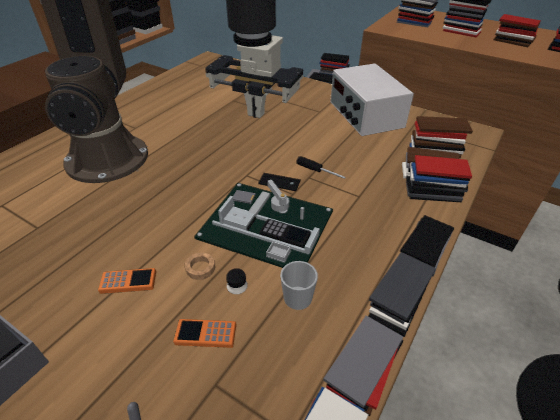

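```bash

python3 -m jog '0 0 0 -0.3 -0.86 0 -1;0 0 0 0 0 0.8 -1;0 0 0 0 0 0.8 -1;0 0 0 0 0 0.8 -1;0 0 0 0 0 0 -1'
python3 - <<'E'
from h import *
to(-34,94,39)
p,d=vision.snapshot("wrist");cv2.imwrite("pics/w2.png",p[:,:,::-1])
p,d=vision.snapshot("scene");cv2.imwrite("pics/s2.png",cv2.resize(p[140:300,160:380],None,fx=3.5,fy=3.5)[:,:,::-1])
E
```

```text
clock: 4.72
tool_pos: [0.4836, 0.081, 0.101]
orientation: [-179.9, -0.2, -170.4]
force: [1.0, 0.2, 0.2]
opening: 0.0004
t 4.725 jig [-35.7  96.2] z 0.101 rpy [-179.92   -0.24 -170.4 ] q6 -22.9 F jig [1. 0.] 0.2 op 0.0
units [-0.049 -0.054  1.551] turn [-0.01 -0.04  0.02]
```

View pics/w2.png

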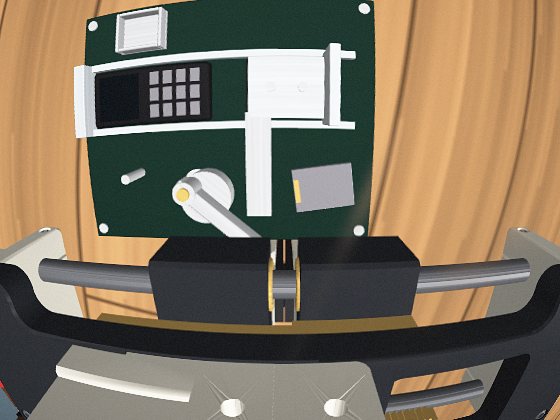

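View pics/s2.png

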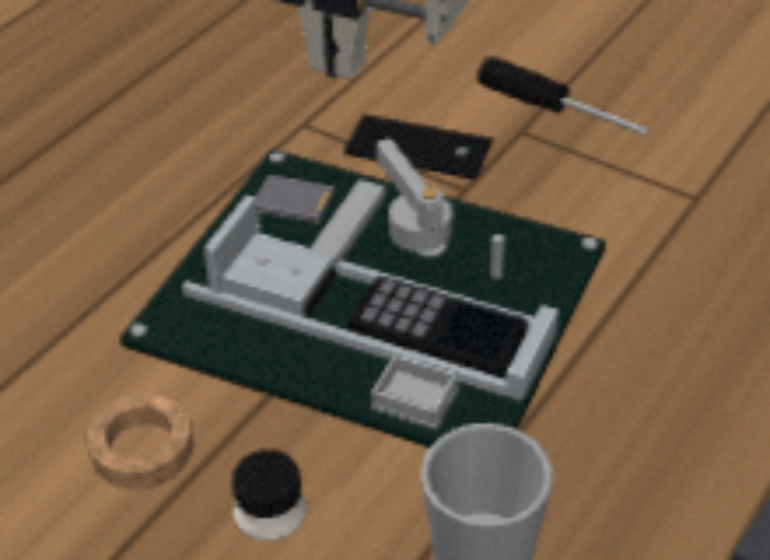

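```bash

python3 -m jog '0 0 0 -0.05 -0.05 0.5 -1;0 0 0 0 0 0.5 -1;0 0 0 0 0 0.5 -1;0 0 0 0 0 0 -1;0 0 0 0 0 0 -1'
python3 - <<'E'
from h import *
st()
p,d=vision.snapshot("scene");cv2.imwrite("pics/s3.png",cv2.resize(p[140:300,160:380],None,fx=3.5,fy=3.5)[:,:,::-1])
p,d=vision.snapshot("wrist");cv2.imwrite("pics/w3.png",p[:,:,::-1])
E
```

```text
clock: 5.45
tool_pos: [0.4887, 0.08, 0.0443]
orientation: [180.0, 0.1, -170.4]
force: [0.3, 0.1, 0.1]
opening: 0.0004
t 5.45 jig [-30.8  94.4] z 0.0443 rpy [ 1.7997e+02  1.2000e-01 -1.7044e+02] q6 -22.6 F jig [0.3 0. ] 0.1 op 0.0
```

View pics/s3.png

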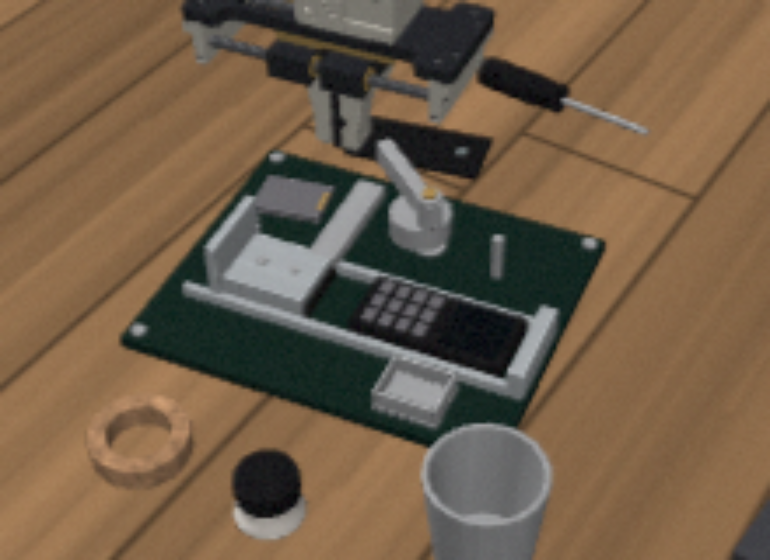

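View pics/w3.png

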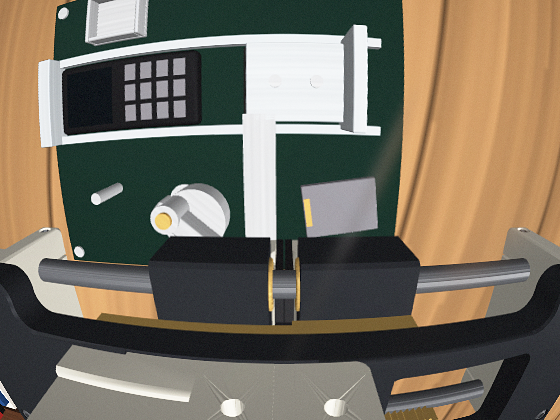

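```bash

python3 - <<'E'
from h import *
o,_=st()
f=lambda x,y,z:((proj("scene",np.r_[O+R2@[x/1000,y/1000],z/1000])-[160,140])*3.5).round()
print('tip',f(-31,94,44),'levertip',f(40-55,130,53),'hub',f(40,80,59),'ear end',f(-10,105,30),f(-30,105,30),'pin',f(95,70,44))
E
```

```text
t 5.55 jig [-30.9  94.4] z 0.0441 rpy [ 1.7996e+02  1.3000e-01 -1.7046e+02] q6 -22.6 F jig [-0.6  0.2] -0.5 op 0.001
tip [346. 169.] levertip [387. 136.] hub [430. 190.] ear end [380. 183.] [355. 176.] pin [499. 236.]
```

```bash

python3 - <<'E'
from h import *
p,d=vision.snapshot("scene")
W=world("scene",d)
c=cv2.resize(p[160:220,225:310],None,fx=9,fy=9,interpolation=cv2.INTER_NEAREST)[:,:,::-1].copy()
f=lambda x,y,z:((proj("scene",np.r_[O+R2@[x/1000,y/1000],z/1000])-[225,160])*9).astype(int)
for q in [(-31,94,44),(-10,94,44),(-52,94,44),(-31,94,60),(-31,94,80)]: cv2.circle(c,[int(t) for t in f(*q)],4,(0,0,255),-1)
cv2.imwrite("pics/z.png",c)
for v in range(170,192):
    print(v,[(int(1000*a[0]),int(1000*a[1]),int(1000*a[2])) for a in W[v,248:264:3]])
E
```

```text
170 [(383, 173, 0), (477, 66, 104), (485, 67, 107), (493, 68, 109), (500, 70, 111), (508, 72, 113)]
171 [(386, 169, 0), (478, 64, 103), (484, 68, 103), (494, 67, 107), (501, 69, 109), (506, 74, 108)]
172 [(386, 168, -2), (477, 66, 98), (484, 68, 100), (493, 67, 104), (500, 70, 105), (506, 75, 104)]
173 [(390, 163, -1), (476, 66, 95), (484, 67, 97), (491, 70, 98), (501, 69, 103), (505, 75, 101)]
174 [(395, 157, 1), (477, 65, 93), (484, 68, 94), (494, 66, 99), (501, 69, 100), (504, 77, 96)]
175 [(396, 155, 0), (475, 67, 88), (484, 67, 91), (492, 68, 94), (500, 69, 97), (504, 77, 93)]
176 [(397, 153, -2), (474, 67, 84), (482, 69, 86), (492, 69, 90), (500, 69, 94), (502, 79, 88)]
177 [(402, 146, 0), (476, 65, 83), (483, 68, 84), (493, 67, 89), (500, 69, 90), (502, 79, 85)]
178 [(404, 144, -1), (476, 64, 81), (484, 66, 83), (490, 70, 83), (499, 70, 87), (502, 79, 82)]
179 [(407, 140, 0), (475, 66, 76), (483, 67, 79), (492, 68, 82), (501, 68, 86), (502, 79, 79)]
180 [(407, 140, -3), (476, 64, 75), (484, 66, 77), (492, 68, 79), (501, 68, 82), (501, 80, 75)]
181 [(410, 135, -3), (418, 138, -
[... 321 characters left out ...]
), (449, 137, 1), (456, 141, 2)]
185 [(421, 121, -2), (430, 123, 0), (437, 126, 1), (443, 132, 0), (450, 136, 0), (457, 140, 0)]
186 [(432, 106, 9), (441, 107, 12), (437, 126, -2), (446, 128, 0), (452, 132, 0), (458, 139, -2)]
187 [(435, 102, 9), (441, 107, 8), (448, 112, 8), (448, 125, 0), (455, 129, 0), (462, 133, 0)]
188 [(437, 99, 9), (445, 102, 10), (449, 110, 6), (457, 113, 8), (457, 126, -1), (464, 129, 0)]
189 [(440, 95, 9), (446, 100, 9), (452, 105, 8), (460, 108, 9), (465, 115, 6), (468, 125, 1)]
190 [(442, 92, 9), (450, 96, 10), (455, 102, 8), (464, 102, 11), (468, 111, 7), (475, 114, 8)]
191 [(445, 89, 9), (451, 93, 9), (458, 97, 9), (465, 101, 10), (472, 105, 10), (478, 110, 9)]
```

View pics/z.png

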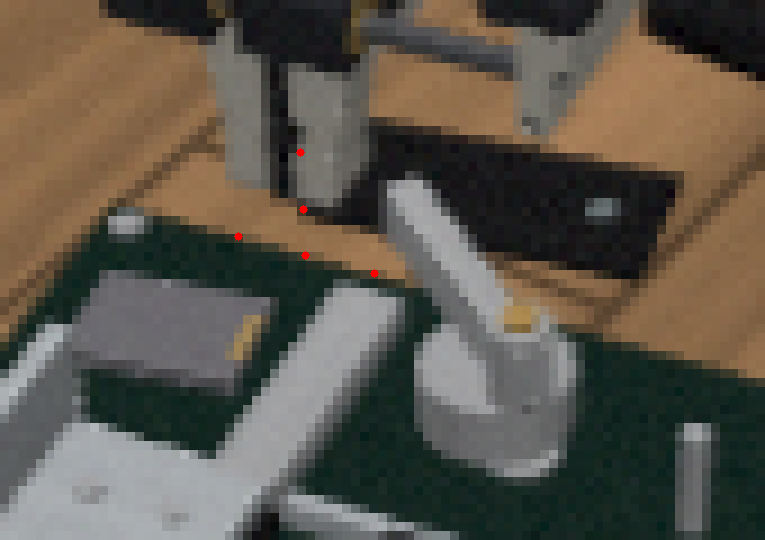

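```bash

python3 - <<'E'
from h import *
o,r=st()
p,d=vision.snapshot("wrist"); i=vision.camera_info("wrist");print(i)
K=i['camera_matrix'];T=i['tool_from_camera']
def pt(u,v):
    x,y=(u-K[0,2])/K[0,0],(v-K[1,2])/K[1,1];th=np.hypot(x,y);z=d[v,u]
    rad=z*np.tan(th); c=np.array([rad*x/th,rad*y/th,z]); t=T[:3,:3]@c+T[:3,3]; return t
for u,v in [(220,60),(150,150),(350,230),(300,80),(260,180),(260,220),(163,220),(345,210),(105,193),(285,262),(285,245),(285,285),(270,270),(298,270),(300,300),(230,290),(230,250)]:
    t=pt(u,v); w=r.apply(t)+o['tool_pos']; j=(w[:2]-O)@R2*1000
    print((u,v),d[v,u].round(3),'tool',(t*1000).round(),'jig',j.round(),(w[2]*1000).round())
E
```

```text
t 5.6 jig [-31.1  94.3] z 0.044 rpy [ 1.7996e+02  1.1000e-01 -1.7047e+02] q6 -22.6 F jig [-0.3  0. ] -0.3 op 0.0
{'camera_matrix': array([[325.1922621 ,   0.        , 283.74639983],
       [  0.        , 325.1922621 , 204.41486982],
       [  0.        ,   0.        ,   1.        ]]), 'tool_from_camera': array([[ 9.99999673e-01,  4.52013548e-04, -6.70770852e-04,
         3.44617490e-04],
       [-2.53861076e-04,  9.62769957e-01,  2.70321930e-01,
        -7.23172844e-02],
       [ 7.67987199e-04, -2.70321671e-01,  9.62769757e-01,
        -1.85536686e-01],
       [ 0.00000000e+00,  0.00000000e+00,  0.00000000e+00,
         1.00000000e+00]])}
(220, 60) 0.202 tool [ -43. -111.   35.] jig [ 12. -17.] 9.0
(150, 150) 0.218 tool [-96. -51.  35.] jig [65. 43.] 9.0
(350, 230) 0.226 tool [47.  6. 27.] jig [-78. 100.] 16.0
(300, 80) 0.187 tool [ 10. -94.  15.] jig [-41.  -0.] 29.0
(260, 180) 0.204 tool [-15. -32.  15.] jig [-16.  62.] 29.0
(260, 220) 0.21 tool [-15.  -6.  14.] jig [-16.  88.] 30.0
(163, 220) 0.182 tool [-71. -14. -13.] jig [40. 80.] 57.0
(345, 210) 0.223 tool [43. -8. 28.] jig [-74.  86.] 15.0
(105, 193) 0.201 tool [-123.  -26.   10.] jig [92. 69.] 34.0
(285, 262) 0.143 tool [  1.  -9. -55.] jig [-32.  85.] 99.0
(285, 245) 0.163 tool [  1.  -9. -35.] jig [-32.  86.] 78.0
(285, 285) 0.083 tool [   1.  -30. -111.] jig [-32.  64.] 155.0
(270, 270) 0.082 tool [  -3.  -34. -111.] jig [-28.  60.] 155.0
(298, 270) 0.082 tool [   4.  -34. -111.] jig [-35.  60.] 155.0
(300, 300) 0.078 tool [   4.  -28. -117.] jig [-36.  66.] 161.0
(230, 290) 0.075 tool [ -13.  -32. -118.] jig [-19.  62.] 162.0
(230, 250) 0.084 tool [ -14.  -38. -108.] jig [-18.  56.] 152.0
```

```bash

python3 -m jog '0 0 0 -0.1 0.12 0.12 -1;0 0 0 -0.1 0.13 0 -1;0 0 0 -0.14 0.13 0 -1;0 0 0 -0.14 0.13 0 -1;0 0 0 -0.14 0.13 0 -1;0 0 0 0 0 0 -1'
python3 - <<'E'
from h import *
st()
p,d=vision.snapshot("scene");cv2.imwrite("pics/s4.png",cv2.resize(p[160:220,225:310],None,fx=9,fy=9)[:,:,::-1])
E
```

```text
clock: 6.4
tool_pos: [0.5083, 0.1092, 0.0379]
orientation: [-180.0, 0.0, -170.5]
force: [-0.6, 0.9, 0.2]
opening: 0.0003
t 6.4 jig [ -6.7 120. ] z 0.0379 rpy [-1.8000e+02  1.0000e-02 -1.7046e+02] q6 -24.2 F jig [-0.4  0.9] 0.2 op 0.0
```

View pics/s4.png

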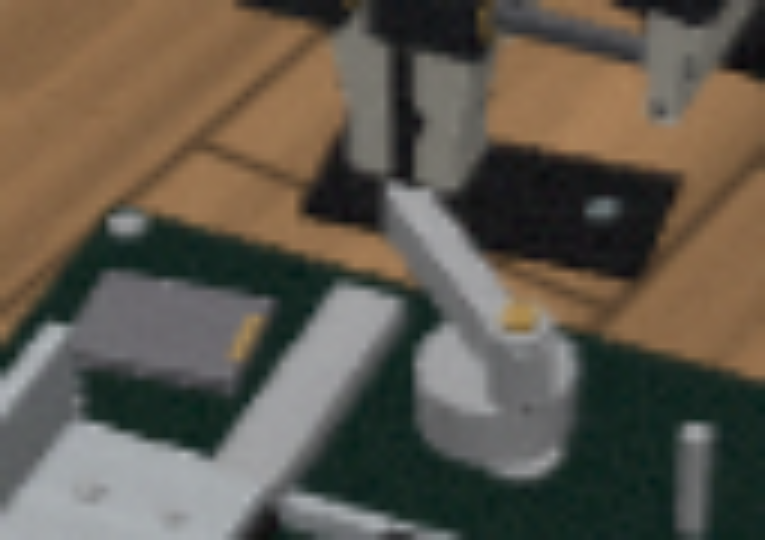

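```bash

python3 -m jog '0 0 0 0.22 -0.22 0 -1;0 0 0 0.22 -0.22 0 -1;0 0 0 0.2 -0.2 0 -1;0 0 0 0 0 0 -1'
python3 - <<'E'
from h import *
to(-34,94,12)
p,d=vision.snapshot("scene"); W=world("scene",d)
c=cv2.resize(p[150:220,205:320],None,fx=6.5,fy=6.5)[:,:,::-1];cv2.imwrite("pics/s5.png",c)
Z=W[150:200,205:320]; m=(Z[...,2]>.06)
col=np.where(m,Z[...,2],9).min(0); print((col*1000).astype(int).tolist())
E
```

```text
clock: 6.95
tool_pos: [0.4862, 0.0783, 0.0382]
orientation: [180.0, 0.0, -170.5]
force: [-0.5, 0.4, -0.8]
opening: 0.0002
t 6.95 jig [-33.6  93.1] z 0.0382 rpy [ 179.99    0.   -170.54] q6 -22.6 F jig [-0.4  0.5] -0.8 op 0.0
units [0.01  0.022 0.655] turn [ 0.    0.   -0.01]
[9000, 9000, 9000, 9000, 9000, 9000, 155, 155, 157, 140, 134, 134, 132, 131, 132, 133, 133, 140, 137, 135, 134, 133, 143, 144, 145, 146, 143, 142, 145, 145, 137, 136, 138, 137, 139, 137, 139, 137, 138, 137, 135, 111, 103, 91, 69, 71, 70, 70, 71, 68, 72, 63, 69, 67, 69, 71, 71, 70, 72, 71, 106, 128, 136, 130, 129, 128, 143, 143, 145, 139, 142, 145, 145, 143, 144, 145, 134, 132, 132, 134, 133, 132, 135, 131, 133, 133, 134, 131, 133, 131, 135, 133, 153, 156, 155, 9000, 9000, 9000, 9000, 9000, 9000, 9000, 9000, 9000, 9000, 9000, 9000, 9000, 9000, 9000, 9000, 9000, 9000, 9000, 9000]
```

View pics/s5.png

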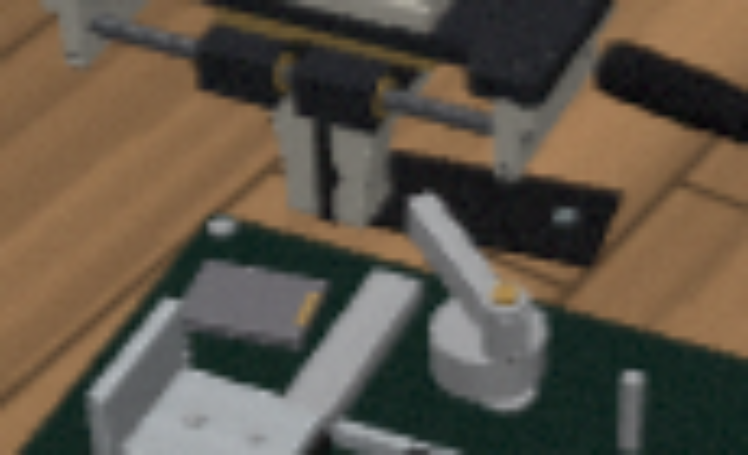

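```bash

python3 -m jog '0 0 0 0 0.02 0.25 -1;0 0 0 0 0 0.2 -1;0 0 0 0 0 0.2 -1;0 0 0 0 0 0 -1;0 0 0 0 0 0 -1'
python3 - <<'E'
from h import *
st()
E
```

```text
clock: 7.62
tool_pos: [0.4868, 0.0801, 0.0119]
orientation: [-180.0, -0.0, -170.5]
force: [0.5, -0.7, -0.2]
opening: 0.0003
t 7.625 jig [-32.7  94.7] z 0.0119 rpy [-1.7999e+02 -1.0000e-02 -1.7048e+02] q6 -22.7 F jig [ 0.4 -0.7] -0.2 op 0.0
```

```bash

python3 -m jog '0 0 0 -0.12 0.12 0 -1;0 0 0 -0.12 0.12 0 -1;0 0 0 -0.14 0.13 0 -1;0 0 0 -0.14 0.13 0 -1;0 0 0 -0.14 0.13 0 -1;0 0 0 0 0 0 -1'
python3 - <<'E'
from h import *
st()
p,d=vision.snapshot("scene");cv2.imwrite("pics/s6.png",cv2.resize(p[160:220,225:310],None,fx=9,fy=9)[:,:,::-1])
E
```

```text
clock: 8.38
tool_pos: [0.5083, 0.1091, 0.0117]
orientation: [-180.0, -0.1, -170.5]
force: [-1.8, -3.6, 0.9]
opening: 0.0003
t 8.375 jig [ -6.7 119.9] z 0.0117 rpy [-1.7997e+02 -7.0000e-02 -1.7048e+02] q6 -24.3 F jig [-2.4 -3.2] 0.9 op 0.0
```

View pics/s6.png

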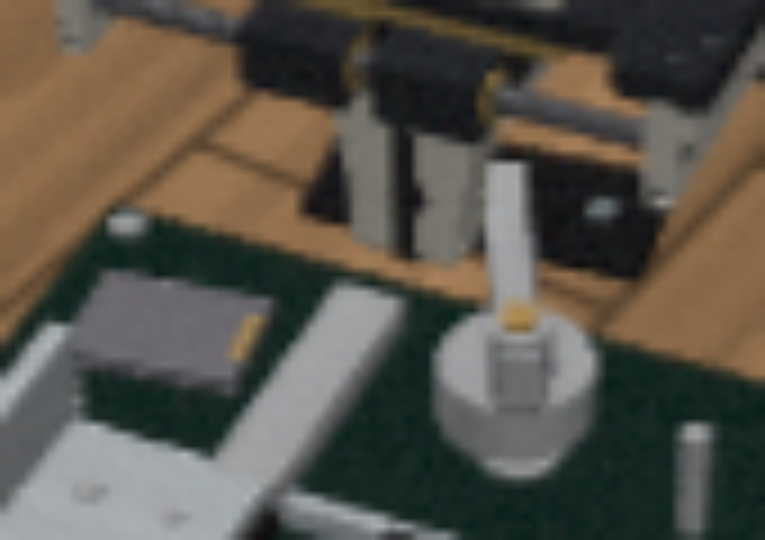

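```bash

python3 -m jog '0 0 0 -0.21 0.07 0 -1;0 0 0 -0.21 0.07 0 -1;0 0 0 -0.21 0.07 0 -1;0 0 0 -0.17 0.04 0 -1;0 0 0 -0.17 0.04 0 -1;0 0 0 -0.17 0.04 0 -1;0 0 0 0 0 0 -1'
python3 - <<'E'
from h import *
st()
p,d=vision.snapshot("scene");cv2.imwrite("pics/s7.png",cv2.resize(p[160:220,225:310],None,fx=9,fy=9)[:,:,::-1])
E
```

```text
clock: 9.3
tool_pos: [0.5492, 0.1287, 0.0108]
orientation: [-179.9, -0.3, -170.6]
force: [-5.0, -2.4, -2.2]
opening: 0.0006
t 9.3 jig [ 36.9 132.4] z 0.0108 rpy [-179.95   -0.26 -170.56] q6 -23.5 F jig [-5.4 -1.6] -2.2 op 0.001
```

View pics/s7.png

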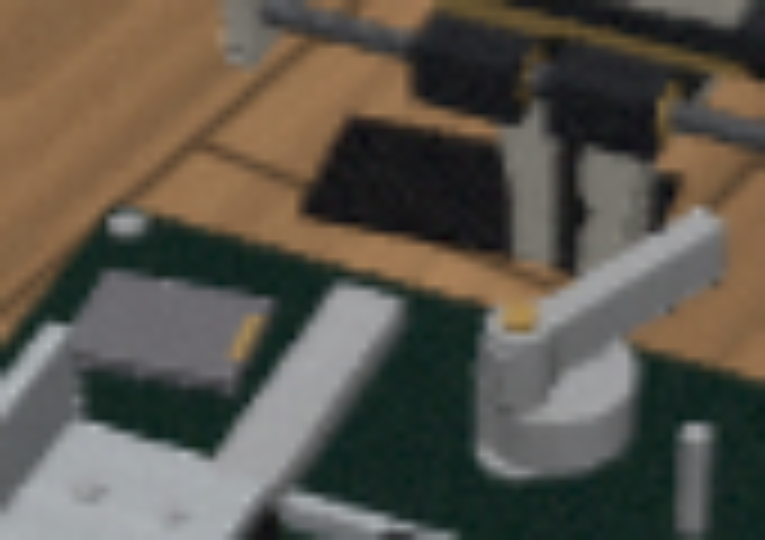

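```bash

python3 -m jog '0 0 0 -0.23 -0.03 0 -1;0 0 0 -0.22 -0.04 0 -1;0 0 0 -0.2 -0.13 0 -1;0 0 0 -0.2 -0.14 0 -1;0 0 0 -0.11 -0.16 0 -1;0 0 0 -0.11 -0.16 0 -1;0 0 0 0 0 0 -1'
python3 - <<'E'
from h import *
st()
p,d=vision.snapshot("scene");cv2.imwrite("pics/s8.png",cv2.resize(p[160:220,225:310],None,fx=9,fy=9)[:,:,::-1])
E
```

```text
clock: 10.22
tool_pos: [0.5981, 0.1112, 0.0117]
orientation: [180.0, 0.0, -170.5]
force: [-1.1, 1.1, -1.2]
opening: 0.0002
t 10.225 jig [ 82.2 107.1] z 0.0117 rpy [ 1.7997e+02  1.0000e-02 -1.7051e+02] q6 -19.4 F jig [-0.9  1.3] -1.2 op 0.0
```

View pics/s8.png

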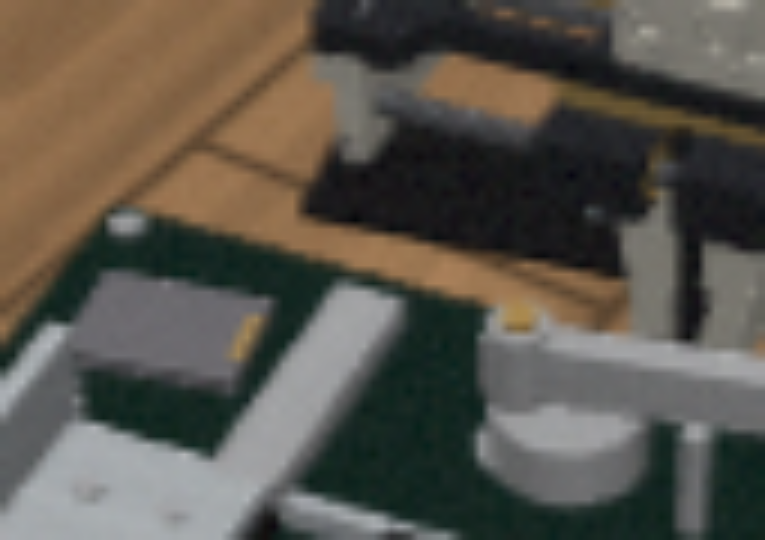

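```bash

python3 -m jog '0 0 0 0 -0.1 0 -1;0 0 0 0 -0.1 0 -1;0 0 0 0 0 0 -1;0 0 0 0 0 0 -1'
python3 - <<'E'
from h import *
st()
E
```

```text
clock: 10.78
tool_pos: [0.6006, 0.1039, 0.0125]
orientation: [180.0, 0.2, -170.5]
force: [2.1, 4.5, -1.8]
opening: 0.0005
t 10.775 jig [83.5 99.5] z 0.0125 rpy [ 1.7996e+02  1.5000e-01 -1.7045e+02] q6 -18.6 F jig [2.8 4.1] -1.8 op 0.0
```

```bash

python3 -m jog '0 0 0 0 -0.08 0 -1;0 0 0 0 -0.04 0 -1;0 0 0 0 0 0 -1'
python3 -m jog '0 0 0 0 -0.04 0 -1;0 0 0 0 -0.04 0 -1;0 0 0 0 0 0 -1'
python3 - <<'E'
from h import *
st()
p,d=vision.snapshot("scene");cv2.imwrite("pics/s9.png",cv2.resize(p[160:220,245:330],None,fx=9,fy=9)[:,:,::-1])
E
```

```text
clock: 11.15
tool_pos: [0.6017, 0.1005, 0.0126]
orientation: [179.9, 0.2, -170.5]
force: [0.1, 11.8, -1.2]
opening: 0.0007
clock: 11.52
tool_pos: [0.6018, 0.1001, 0.0126]
orientation: [179.7, 0.3, -170.5]
force: [-4.7, 24.5, 0.5]
opening: 0.0007
t 11.525 jig [84.  95.5] z 0.0126 rpy [ 179.69    0.27 -170.48] q6 -17.9 F jig [-0.6 25. ] 0.5 op 0.001
```

View pics/s9.png

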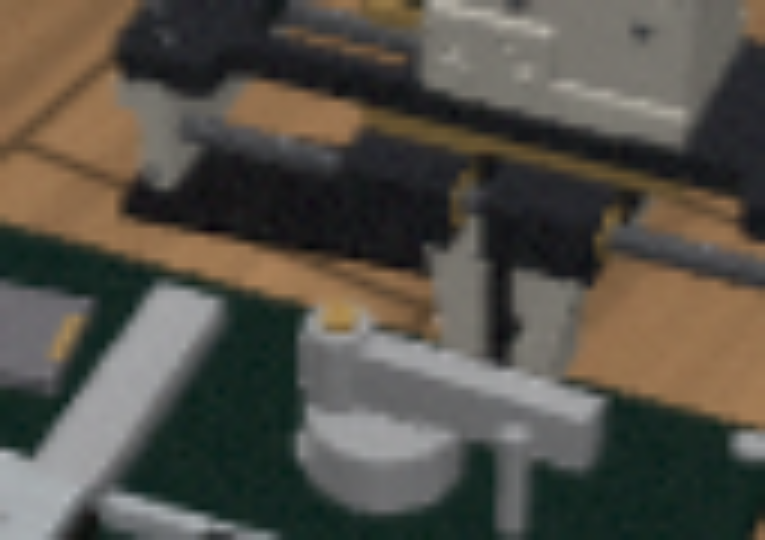

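```bash

python3 -m jog '0 0 0 0 0.3 0 -1;0 0 0 0 0.2 0 -1;0 0 0 0 0 -0.7 -1;0 0 0 0 0 -0.8 -1;0 0 0 0 0 -0.8 -1;0 0 0 0 0 0 -1'
python3 -m jog '0 0 0 0.61 -0.35 0 -1;0 0 0 0.61 -0.35 0 -1;0 0 0 0.61 -0.35 0 -1;0 0 0 0.61 -0.35 0 -1;0 0 0 0.61 -0.35 0 -1;0 0 0 0.61 -0.35 0 -1;0 0 0 0.61 -0.35 0 -1;0 0 0 0.61 -0.35 0 -1'
python3 -m jog '0 0 0 0 0 0 -1;0 0 0 0 0 0 -1'
python3 - <<'E'
from h import *
to(-112,0,0)
p,d=vision.snapshot("wrist");cv2.imwrite("pics/w10.png",p[:,:,::-1])
p,d=vision.snapshot("scene");cv2.imwrite("pics/s10.png",cv2.resize(p[140:300,160:380],None,fx=3.5,fy=3.5)[:,:,::-1])
E
```

```text
clock: 12.32
tool_pos: [0.599, 0.1148, 0.1069]
orientation: [180.0, 0.3, -170.5]
force: [0.7, -0.6, -0.4]
opening: 0.0002
clock: 13.32
tool_pos: [0.4219, -0.0291, 0.1033]
orientation: [-180.0, -0.1, -170.5]
force: [0.6, -0.7, 0.3]
opening: -0.0
clock: 13.58
tool_pos: [0.4235, -0.0281, 0.1039]
orientation: [-180.0, 0.0, -170.5]
force: [-0.4, 0.2, 0.5]
opening: 0.0006
t 13.575 jig [-113.    -1.5] z 0.1039 rpy [-179.99    0.   -170.51] q6 -13.6 F jig [-0.4  0.3] 0.5 op 0.001
units [-0.024  0.037  2.597] turn [-0.  0. -0.]
```

View pics/w10.png

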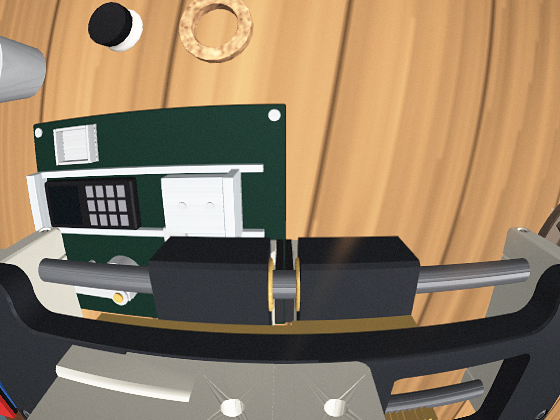

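View pics/s10.png

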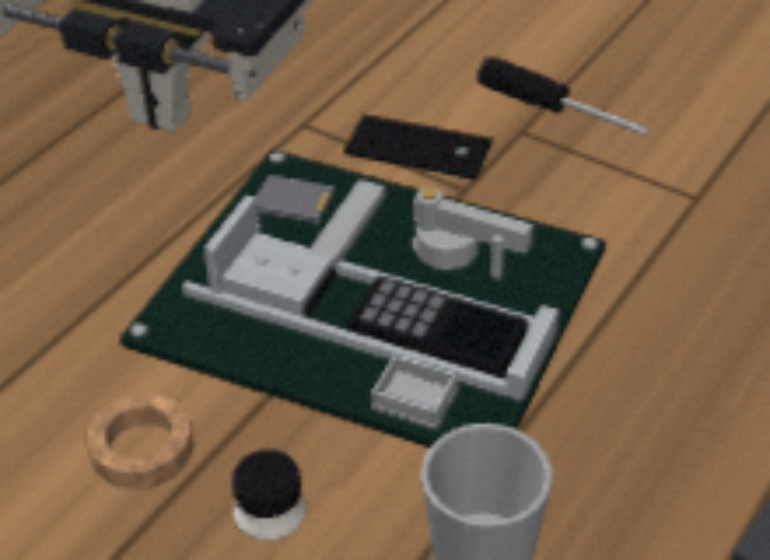

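```bash

python3 -m jog '0 0 0 0 0.04 0.7 -1;0 0 0 0 0 0.7 -1;0 0 0 0 0 0.6 -1;0 0 0 0 0 0.4 -1;0 0 0 0 0 0.2 -1;0 0 0 0 0 0 -1;0 0 0 0 0 0 -1'
python3 - <<'E'
from h import *
st()
p,d=vision.snapshot("scene");cv2.imwrite("pics/s11.png",cv2.resize(p[140:300,160:380],None,fx=3.5,fy=3.5)[:,:,::-1])
E
```

```text
clock: 14.55
tool_pos: [0.4236, -0.0262, 0.0004]
orientation: [180.0, 0.0, -170.5]
force: [-0.2, -0.1, 0.2]
opening: 0.0004
t 14.55 jig [-112.6    0.4] z 0.0004 rpy [ 1.8000e+02  5.0000e-02 -1.7048e+02] q6 -13.8 F jig [-0.2 -0.1] 0.2 op 0.0
```

View pics/s11.png

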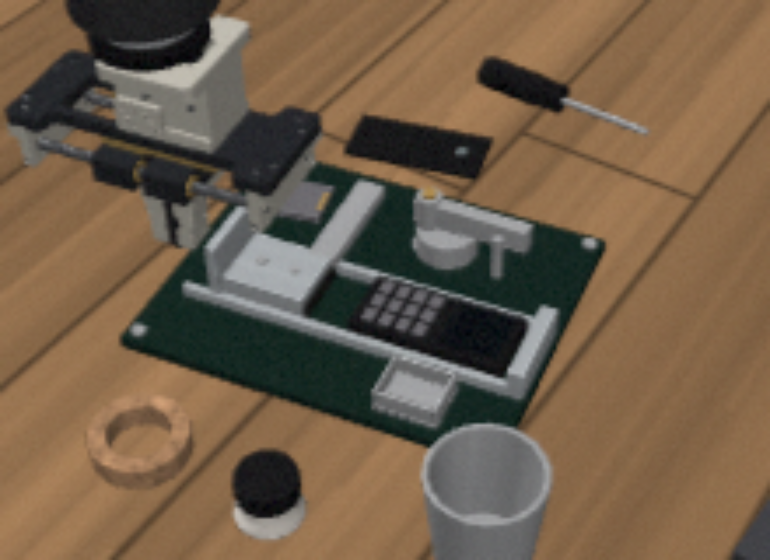

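```bash

python3 -m jog '0 0 0 -0.15 0 0 -1;0 0 0 -0.15 0 0 -1;0 0 0 -0.15 0 0 -1;0 0 0 -0.15 0 0 -1;0 0 0 -0.15 0 0 -1;0 0 0 -0.15 0 0 -1;0 0 0 0 0 0 -1'
python3 - <<'E'
from h import *
st()
E
python3 -m jog '0 0 0 -0.15 0 0 -1;0 0 0 -0.1 0 0 -1;0 0 0 0 0 0 -1'
python3 - <<'E'
from h import *
to(-56,0,0)
p,d=vision.snapshot("top"); c=p[150:310,190:330]; cv2.imwrite("pics/t12.png",cv2.resize(c,None,fx=3.7,fy=3.7,interpolation=cv2.INTER_CUBIC)[:,:,::-1])
p,d=vision.snapshot("scene");cv2.imwrite("pics/s12.png",cv2.resize(p[140:300,160:380],None,fx=3.5,fy=3.5)[:,:,::-1])
E
```

```text
clock: 15.48
tool_pos: [0.4594, -0.0203, -0.0001]
orientation: [-180.0, 0.0, -170.5]
force: [0.6, -0.2, -0.0]
opening: 0.0008
t 15.475 jig [-76.3   0.3] z -0.0001 rpy [-1.8000e+02  4.0000e-02 -1.7048e+02] q6 -12.6 F jig [ 0.6 -0.3] -0.0 op 0.001
clock: 15.85
tool_pos: [0.4689, -0.0187, -0.0001]
orientation: [-180.0, 0.0, -170.5]
force: [-0.7, -0.0, -0.4]
opening: 0.0004
t 15.85 jig [-66.6   0.3] z -0.0001 rpy [-1.8000e+02  2.0000e-02 -1.7048e+02] q6 -12.3 F jig [-0.7  0.1] -0.4 op 0.0
units [-0.265 -0.008 -0.002] turn [-0.  0.  0.]
```

View pics/s12.png

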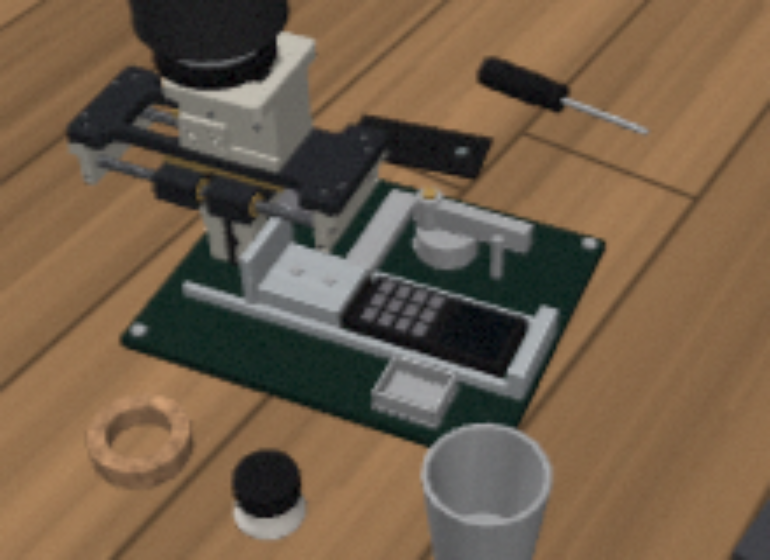

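```bash

python3 -m jog '0 0 0 -0.08 0 0 -1;0 0 0 -0.08 0 0 -1;0 0 0 0 0 0 -1'
python3 -m jog '0 0 0 -0.05 0 0 -1;0 0 0 -0.05 0 0 -1'
python3 -m jog '0 0 0 -0.05 0 0 -1;0 0 0 0 0 0 -1'
python3 - <<'E'
from h import *
st()
p,d=vision.snapshot("scene");cv2.imwrite("pics/s13.png",cv2.resize(p[140:300,160:380],None,fx=3.5,fy=3.5)[:,:,::-1])
E
```

```text
clock: 16.32
tool_pos: [0.475, -0.0177, -0.0001]
orientation: [-180.0, 0.0, -170.5]
force: [-2.0, 0.3, 0.8]
opening: 0.0004
clock: 16.58
tool_pos: [0.4781, -0.0173, -0.0002]
orientation: [-180.0, -0.1, -170.5]
force: [-7.3, 0.7, 5.7]
opening: 0.0004
clock: 16.82
tool_pos: [0.4782, -0.0173, -0.0002]
orientation: [-180.0, -0.2, -170.5]
force: [-11.7, 2.1, 10.5]
opening: 0.0003
t 16.825 jig [-57.2   0.2] z -0.0002 rpy [-179.99   -0.24 -170.52] q6 -12.0 F jig [-11.2   4. ] 10.5 op 0.0
```

View pics/s13.png

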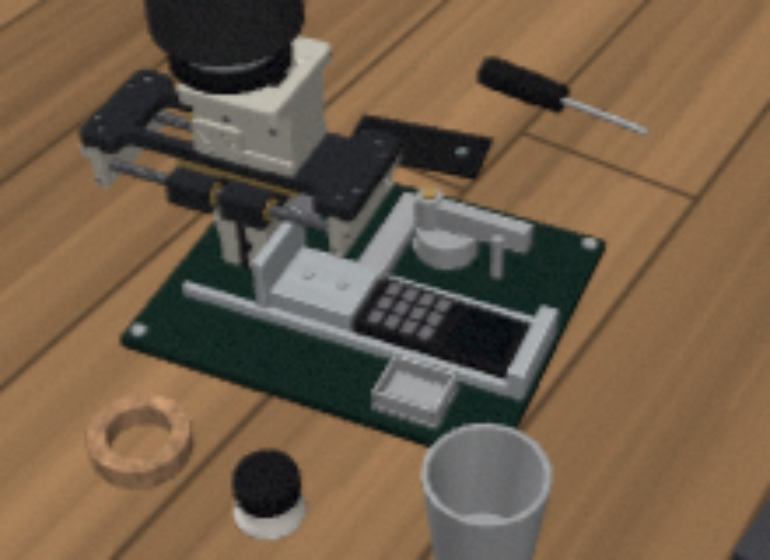

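```bash

python3 -m jog '0 0 0 -0.05 0 0 -1;0 0 0 -0.05 0 0 -1;0 0 0 0 0 0 -1'
python3 - <<'E'
from h import *
st()
p,d=vision.snapshot("top"); c=p[150:310,190:330]; cv2.imwrite("pics/t14.png",cv2.resize(c,None,fx=3.7,fy=3.7,interpolation=cv2.INTER_CUBIC)[:,:,::-1])
E
```

```text
clock: 17.25
tool_pos: [0.4784, -0.0175, -0.0005]
orientation: [-180.0, -0.6, -170.6]
force: [-23.3, 4.4, 22.4]
opening: 0.0003
t 17.25 jig [-57.   -0.1] z -0.0005 rpy [-179.97   -0.57 -170.57] q6 -11.9 F jig [-22.2   8.2] 22.4 op 0.0
```

View pics/t14.png

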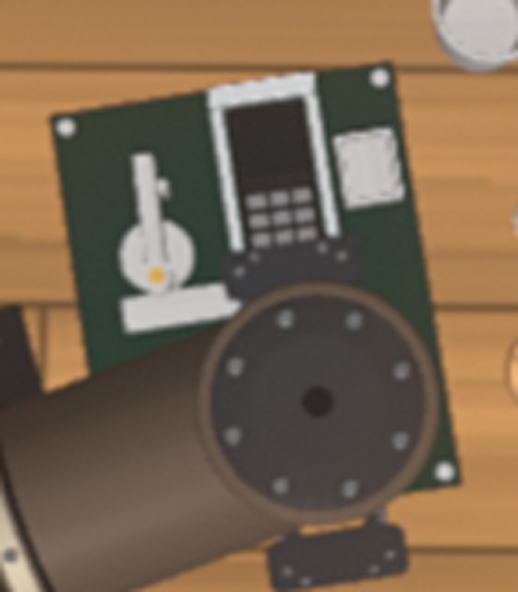

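```bash

python3 -m jog '0 0 0 0.15 0 0 -1;0 0 0 0.4 0 0 -1;0 0 0 0.6 0 0 -1;0 0 0 0 0 -0.8 -1;0 0 0 0 0 -0.8 -1;0 0 0 0 0 -0.8 -1;0 0 0 0 0 -0.8 -1;0 0 0 0 0 -0.8 -1'
python3 -m jog '0 0 0 0.7 0.9 0 -1;0 0 0 0 0.9 0 -1;0 0 0 0 0.9 0 -1;0 0 0 0 0.9 0 -1;0 0 0 0 0.9 0 -1;0 0 0 0 0.9 0 -1;0 0 0 0 0.9 0 -1;0 0 0 0 0 0 -1'
python3 - <<'E'
from h import *
st()
p,d=vision.snapshot("top"); W=world("top",d); c=p[150:310,190:330]; cv2.imwrite("pics/t15.png",cv2.resize(c,None,fx=3.7,fy=3.7,interpolation=cv2.INTER_CUBIC)[:,:,::-1])
s,ds=vision.snapshot("scene");cv2.imwrite("pics/s15.png",cv2.resize(s[140:300,160:380],None,fx=3.5,fy=3.5)[:,:,::-1])
J=(W[...,:2]-O)@R2*1000;Z=W[...,2]*1000
lv=(abs(Z-53)<7)&(abs(J[...,0]-85)<40)&(abs(J[...,1]-85)<35); q=J[lv]; q=q[q[:,0]>60]-[40,80]; print('cam',np.arctan2(q[:,1],q[:,0]).mean(),len(q))
tp=(Z>45)&(Z<66)&(abs(J[...,1])<40)&(J[...,0]<0)&(J[...,0]>-100);print('thumb',J[tp].mean(0),'slide',J[tp].mean(0)[0]+76)
# line profile along y=0
pr=sorted([(round(float(a),1),int(z),int(g)) for a,b,z,g in zip(J[...,0].ravel(),J[...,1].ravel(),Z.ravel(),p.sum(2).ravel()) if abs(b-0)<1.3 and -60<a<160])
print(pr)
E
```

```text
clock: 18.3
tool_pos: [0.4393, -0.0236, 0.1613]
orientation: [180.0, 0.1, -170.5]
force: [1.0, 0.3, 0.3]
opening: 0.0005
clock: 19.3
tool_pos: [0.3699, 0.2223, 0.16]
orientation: [179.9, 0.1, -170.3]
force: [0.1, -0.5, 0.0]
opening: 0.0006
t 19.3 jig [-124.5  254.3] z 0.16 rpy [ 1.7994e+02  7.0000e-02 -1.7034e+02] q6 -47.8 F jig [ 0.1 -0.5] 0.0 op 0.001
cam -0.05762886698147326 138
thumb [-35.02328991  -0.52032439] slide 40.976710094439326
[(-59.6, 8, 175), (-57.3, 12, 180), (-55.1, 13, 177), (-52.8, 14, 175), (-50.5, 11, 177), (-48.3, 12, 175), (-47.9, 8, 179), (-45.7, 14, 174), (-43.4, 10, 164), (-41.1, 11, 213), (-39.0, 18, 409), (-37.3, 54, 614), (-35.1, 56, 639), (-33.0, 60, 583), (-32.6, 59, 610), (-29.9, 31, 532), (-27.6, 28, 579), (-25.4, 31, 604), (-23.0, 26, 605), (-20.9, 29, 606), (-18.7, 31, 602), (-18.2, 26, 596), (-16.1, 32, 584), (-13.9, 31, 584), (-11.6, 31, 587), (-9.4, 30, 600), (-7.0, 29, 606), (-4.9, 31, 608), (-2.3, 32, 606), (-0.1, 33, 608), (2.4, 27, 606), (4.5, 30, 605), (6.8, 28, 597), (8.9, 31, 583), (11.0, 33, 579), (11.5, 31, 582), (13.9, 28, 587), (16.1, 
[... 455 characters left out ...]
.1, 26, 217), (74.8, 22, 299), (77.0, 23, 398), (79.0, 26, 414), (81.4, 24, 366), (83.5, 26, 216), (84.3, 22, 203), (86.6, 22, 150), (88.5, 25, 158), (91.3, 21, 155), (92.4, 31, 151), (95.1, 27, 147), (97.9, 23, 146), (98.0, 25, 146), (99.8, 29, 145), (102.3, 27, 144), (104.7, 26, 141), (107.4, 23, 142), (109.9, 21, 147), (111.6, 26, 147), (114.2, 26, 146), (117.1, 22, 148), (119.8, 19, 144), (121.5, 23, 141), (124.0, 22, 144), (125.5, 27, 144), (127.9, 26, 141), (128.4, 26, 145), (131.0, 24, 147), (133.0, 25, 144), (135.3, 25, 144), (137.9, 24, 198), (140.7, 34, 547), (140.7, 37, 579), (141.5, 15, 368), (143.4, 34, 608), (146.3, 30, 605), (147.9, 35, 606), (150.4, 33, 570), (157.5, 5, 435)]
```

View pics/t15.png

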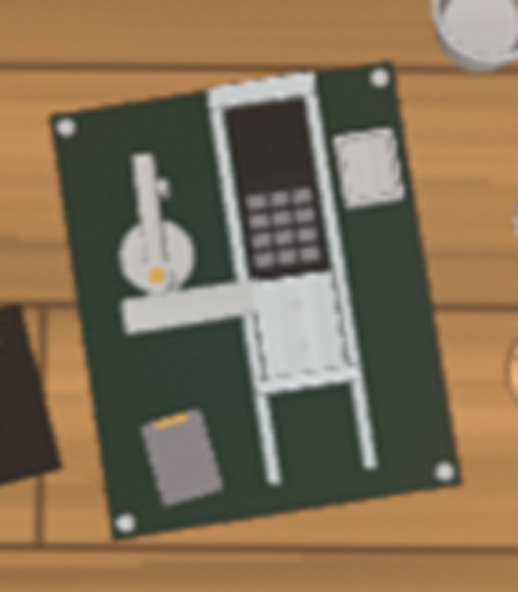

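View pics/s15.png

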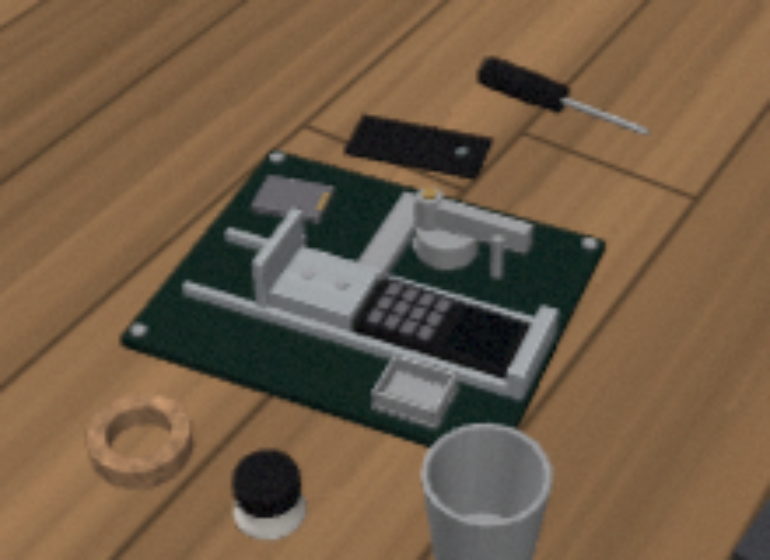

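```bash
python3 -c "
from plant import ctrl
print(ctrl.close_job())"
```

```text
the job is handed in; nothing more can be done
None
```

The job is done in the order asked and handed in at about 19.4 s.

**What I did:** With the fingers shut, I pushed the lever clockwise onto its stop pin. It stopped moving there under about 25 N. I then drew clear and pushed the thumb plate forward until it stopped moving under about 23 N. After that I backed off and parked the arm well clear of the jig.

**Last checks in the top and scene pictures:**
- **Slide:** measured travel is about 41 mm, against 40 mm nominal.
- **Phone:** it runs from about x 30 to x 139–140 mm in jig axes, so it is against the end stop at x 140.
- **Lever:** it lies along the left side of its pin. The raw angle read -0.06 rad, beyond the -0.03 hard stop. I put the excess down to pin pixels included in the fit.
- **Other things:** the bystanders visible in the two cropped views look unmoved. I did not re-check the tape, jar and mug positions by measurement, or look at the orange phones again.

**What disagreed:**
- **Fingertip height:** the real tips sat about 30 mm higher than the reported tool position. My first pass at the lever went over it without touching, and I corrected the height after that.
- **Vertical force:** the final push also showed about 22 N vertical force on the tool. I did not find the cause, but it was gone once I backed off.

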